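# Find the unlocked hatch of a bench duct and push it open

## Robot

A 6-joint arm with a two-finger parallel gripper is mounted at the origin on a cart in front of the work surface, level with it; the furniture and walls round the work are solid. World frame = base frame: x ahead of the robot, y to its left, z up, the work surface at z = 0. Lengths are in m, angles in rad, forces in N, time in s.
With the tool pointing down it reaches from about 0.3 to 0.875 m from the base axis. Payload 6.4 kg.
Tool frame: the origin (TCP) lies midway between the tips of the shut fingers; the grasp point (between the pads) lies robot.hold_point_z behind it (robot.hold_point_z is the distance from the TCP to the grasp point, in m); z points along the fingers, y is the line along which they close (so a half turn about z gives the same grasp; the last joint's range is limited). The gripper opens to 85 mm and grips with 20 to 120 N. Pads are 22 mm wide; open, the fingers measure 114 mm over their backs; the gripper's body (76 mm by 85 mm) begins 54 mm behind the grasp point. The pads swing forward as they close: fully open they stand 13 mm farther back than shut.
Start: joints at [1.129, 0.181, 1.607, -0, 1.354, -0.206], TCP at [0.134, 0.559, 0.231] pointing down, gripper open.
Joint ranges: [-2.99, 2.99], [-0.89, 2.07], [0.3, 2.58], [-1.14, 4.28], [0, 2.63], [-3.12, 3.12]. Speed limits (rad/s): [2.57, 2.57, 3.01, 3.14, 3.14, 3.14].

## Interface

Orientations are given as a unit quaternion [x, y, z, w].
In Python, from cell import robot gives the robot as it stands. Calls block until the motion is done:
- robot.move_ptp(position, orientation): joint-space move of the TCP to a pose.
- robot.move_straight(position, rotation=None, rate=0.15, guard=None): straight line of the TCP; rotation=None keeps the orientation; rate is the mean speed in m/s. With guard (N) it stops when the force on the tool has changed by that much, and returns True; else False.
- robot.movej(angles): joint-space move.
- robot.set_gripper(opening, newtons=None): opening from 0.0 (shut) to 1.0 (fully open); newtons is the grip in N (None keeps the last); returns when the fingers have stopped.
- robot.wait(seconds).
- robot.inverse_kinematics(position, orientation): joint angles nearest the present ones, or None.
- robot.sense(): the state.
- robot.camera(name): name is "side" or "top" or "wrist"; returns a dict with "frame" (400x640x3 uint8, blue, green, red), "intrinsics" (3x3 intrinsics, pixels), "extrinsics" (4x4, takes a point from camera to world coordinates); the wrist camera has in their place "tool_from_camera" (4x4, takes a point from camera to tool coordinates, whose origin is the TCP and whose axes are the flange's). Camera axes: x right, y up, looking along -z (the intrinsics and any distortion apply to the point x, -y, -z); pixel columns grow to the right and rows downward; lengths in m; the calibration is good to about 2 mm. The wrist camera is an equidistant fisheye: a pixel r from the principal point sees the ray r / f radians off the axis. A picture is of the moment at which its call begins: read the wrist's pose just before it. There is no depth.
A pose or a line that the arm cannot do raises robot.MotionError and nothing moves.
- robot.job_done(): hands the job in, once; it reports no verdict.
Trained networks look in a picture, given as the dict that the camera call returned (one of the last four; its "shot" number tells which), for a name from the list of things; names that differ only in an ending like _2 or _b are one class to them, and where a whole thing is asked for, a point or a joint stands for the part that bears it (a point fixed in the world has none). Each returns a list of dicts, best first, with "p" (0 to 1); they miss things now and then, are a little off and sometimes report something else, mostly with a low value. They report only what shows in the picture. A call takes as long as a camera call.
- robot.trace(picture, name): "region" (400x640 bool, what is visible of it) and "extent" ([left, top, right, bottom] in pixels, round what is visible of it).
The state is a dict: "clock": time; "joints": joint angles; "dq": joint speeds; "effort": joint torques, N m; "position": TCP position; "eef_rot": TCP orientation; "wrist_force": force on the tool from outside, world axes, zero at the start; "wrist_torque": the same for the moment, N m; "width": opening from 0.0 (shut) to 1.0 (fully open).
Only numpy, scipy, OpenCV 4.12 (cv2) and the standard library are available. Lean on these libraries where they do the work, as an engineer would, in place of code of your own. Each camera call takes 0.05 s, during which the arm holds its last target. There are 200 camera calls.

## Task

One of the four identical hatches in the top of the white service duct has been left unlocked. With the fingertips, press gently on the ribbed far half of the hatches, one after another, until you find the one that rocks, then push that hatch open until it stands upright. Leave the other hatches shut, and do not move the stopper, beaker, meter or petri dish; nothing is to be picked up.

Things in the scene. Friction and masses are not known exactly. Their poses are not given: they have to be found in the camera images.
- duct: White metal service duct fixed to the bench: a box 119 mm deep (x), 367 long (y), 62 high, roughly along the bench. Origin: centre of its underside; x points away from the robot, y along it to the left, z up. Four identical hatches flush in its top, pivots on its long centre line at y = +129, +43, -43, -129 mm. Long walls 12 mm thick, partitions 5 mm; bays open down to the bench.
- hatch_1 (a joint): Angle (rad) of the hatch first from the left: an aluminium plate 92 mm across the duct, 78 along it, 6 thick, on a pivot along the duct's y axis through its middle, 59 mm above the bench. 0 = shut, flush; grows as the far half sinks into the duct and the half near the robot rises; stop at 1.5 (upright). Balanced, stiff hinge (0.06 N m): stays where it is left.
- hatch_1_ribs (a point): Point on top of the hatch first from the left, amid three low ribs where to press: 29 mm beyond the pivot, on the far half. Moves with the hatch. Pressed here, the unlocked hatch gives way at 2 to 4 N and sinks on; a locked one rests on a block inside and gives less than 2 mm. No hatch gives way on its near half.
- hatch_1_edge (a point): Middle of the near edge of the hatch first from the left, on its top face, 46 mm from the pivot on the robot's side. It rises when the hatch rocks; moves with the hatch. Rubbery fingertips stick to it below about 50 degrees: pushed away level it jams, so follow its arc (46 mm about the pivot), or press the far half deeper first.
- hatch_2 (a joint): Angle (rad) of the hatch second from the left: an aluminium plate 92 mm across the duct, 78 along it, 6 thick, on a pivot along the duct's y axis through its middle, 59 mm above the bench. 0 = shut, flush; grows as the far half sinks into the duct and the half near the robot rises; stop at 1.5 (upright). Balanced, stiff hinge (0.06 N m): stays where it is left.
- hatch_2_ribs (a point): Point on top of the hatch second from the left, amid three low ribs where to press: 29 mm beyond the pivot, on the far half. Moves with the hatch. Pressed here, the unlocked hatch gives way at 2 to 4 N and sinks on; a locked one rests on a block inside and gives less than 2 mm. No hatch gives way on its near half.
- hatch_2_edge (a point): Middle of the near edge of the hatch second from the left, on its top face, 46 mm from the pivot on the robot's side. It rises when the hatch rocks; moves with the hatch. Rubbery fingertips stick to it below about 50 degrees: pushed away level it jams, so follow its arc (46 mm about the pivot), or press the far half deeper first.
- hatch_3 (a joint): Angle (rad) of the hatch second from the right: an aluminium plate 92 mm across the duct, 78 along it, 6 thick, on a pivot along the duct's y axis through its middle, 59 mm above the bench. 0 = shut, flush; grows as the far half sinks into the duct and the half near the robot rises; stop at 1.5 (upright). Balanced, stiff hinge (0.06 N m): stays where it is left.
- hatch_3_ribs (a point): Point on top of the hatch second from the right, amid three low ribs where to press: 29 mm beyond the pivot, on the far half. Moves with the hatch. Pressed here, the unlocked hatch gives way at 2 to 4 N and sinks on; a locked one rests on a block inside and gives less than 2 mm. No hatch gives way on its near half.
- hatch_3_edge (a point): Middle of the near edge of the hatch second from the right, on its top face, 46 mm from the pivot on the robot's side. It rises when the hatch rocks; moves with the hatch. Rubbery fingertips stick to it below about 50 degrees: pushed away level it jams, so follow its arc (46 mm about the pivot), or press the far half deeper first.
- hatch_4 (a joint): Angle (rad) of the hatch first from the right: an aluminium plate 92 mm across the duct, 78 along it, 6 thick, on a pivot along the duct's y axis through its middle, 59 mm above the bench. 0 = shut, flush; grows as the far half sinks into the duct and the half near the robot rises; stop at 1.5 (upright). Balanced, stiff hinge (0.06 N m): stays where it is left.
- hatch_4_ribs (a point): Point on top of the hatch first from the right, amid three low ribs where to press: 29 mm beyond the pivot, on the far half. Moves with the hatch. Pressed here, the unlocked hatch gives way at 2 to 4 N and sinks on; a locked one rests on a block inside and gives less than 2 mm. No hatch gives way on its near half.
- hatch_4_edge (a point): Middle of the near edge of the hatch first from the right, on its top face, 46 mm from the pivot on the robot's side. It rises when the hatch rocks; moves with the hatch. Rubbery fingertips stick to it below about 50 degrees: pushed away level it jams, so follow its arc (46 mm about the pivot), or press the far half deeper first.
- stopper: Bystander: loose black rubber stopper, 33 mm wide, 26 mm high, on the bench in front of the duct. Origin: centre of its underside, z up.
- beaker: Bystander: loose small glass beaker, 48 mm wide, 53 mm high, on the bench in front of the duct. Origin: centre of its underside, z up.
- meter: Bystander: loose grey hand-held meter with a dial, 164x68x34 mm, lying on the bench in front of the duct's right end. Origin: centre of its underside, x along its length.
- petri: Bystander: loose glass petri dish, 63 mm wide, 14 mm high, on the bench off the left end of the duct. Origin: centre of its underside, z up.

How it is judged:
At the end, for the whole second after the job is handed in: One hatch stands upright (its angle above 1.25 rad, 72 degrees, of 1.5) and is still; the other three are shut (below 0.12 rad) (((value of joint hatch_1 above 1.25 rad and velocity of joint hatch_1 between -0.05 and 0.05 rad/s and value of joint each of hatch_2, hatch_3, hatch_4 below 0.12 rad) or (value of joint hatch_2 above 1.25 rad and velocity of joint hatch_2 between -0.05 and 0.05 rad/s and value of joint each of hatch_1, hatch_3, hatch_4 below 0.12 rad) or (value of joint hatch_3 above 1.25 rad and velocity of joint hatch_3 between -0.05 and 0.05 rad/s and value of joint each of hatch_1, hatch_2, hatch_4 below 0.12 rad) or (value of joint hatch_4 above 1.25 rad and velocity of joint hatch_4 between -0.05 and 0.05 rad/s and value of joint each of hatch_1, hatch_2, hatch_3 below 0.12 rad))); the robot touches nothing.
It fails at once if the stopper is moved by more than 15 mm, or lifted (distance of stopper from where it was at the start of the episode above 0.015 m).
It fails at once if the beaker is moved by more than 15 mm, or lifted (distance of beaker from where it was at the start of the episode above 0.015 m).
It fails at once if the meter is moved by more than 15 mm, or lifted (distance of meter from where it was at the start of the episode above 0.015 m).
It fails at once if the petri is moved by more than 15 mm, or lifted (distance of petri from where it was at the start of the episode above 0.015 m).
It fails at once if the duct or a hatch is pressed with more than 45 N (contact force between any of the arm, the fingers and duct above 45 N).
It also fails if it takes over 48 s, if anything falls off the work surface, if the arm or the gripper's body presses on something with over 40 N, if the wrist force passes 120 N, or if a joint passes its speed limit or range.

## Working session

There is one attempt and no reset: what is moved stays moved. The work goes in short steps, each a Python script; the robot and the scene stay as the last script left them, time stands still between calls to the robot, and variables do not carry over. Pictures are saved under pics/ and viewed, on a budget of 10 in all, crops included, one or two more only if the job needs it, and the job is handed in when it is done.

```bash
mkdir -p pics; ls
python3 - <<'E'
from cell import robot
import cv2,numpy as np
for n in("top","side"):
    p=robot.camera(n); cv2.imwrite(f"pics/{n}1.png",p["frame"]); print(n,p["intrinsics"],p["extrinsics"].round(4) if hasattr(p["extrinsics"],'round') else p["extrinsics"])
    for k in("duct","hatch_1","hatch_1_ribs"):
        for d in robot.trace(p,k): print(k,round(d["p"],2),d["extent"])
s=robot.sense();print(s["clock"],s["eef_rot"],s["wrist_force"],robot.hold_point_z)
E
```

```text
pics
top [[469.51454887   0.         316.68164983]
 [  0.         469.51454887 195.91560546]
 [  0.           0.           1.        ]] [[ 6.0000e-04  9.8800e-01 -1.5470e-01  3.4230e-01]
 [-9.9990e-01 -1.6000e-03 -1.4100e-02  1.6200e-02]
 [-1.4200e-02  1.5470e-01  9.8790e-01  1.1346e+00]
 [ 0.0000e+00  0.0000e+00  0.0000e+00  1.0000e+00]]
duct 0.76 [304.1, 146.7, 467.0, 248.7]
duct 0.68 [312.7, 195.2, 353.3, 239.3]
hatch_1 0.97 [414.2, 154.3, 459.9, 201.5]
hatch_1 0.67 [346.1, 181.3, 390.1, 225.1]
hatch_1 0.61 [313.7, 194.6, 356.0, 237.4]
hatch_1 0.61 [381.7, 164.0, 424.7, 213.3]
hatch_1_ribs 0.55 [416.1, 156.8, 458.4, 198.0]
side [[414.31137876   0.         326.67458831]
 [  0.         414.31137876 197.23807484]
 [  0.           0.           1.        ]] [[ 8.518e-01  3.287e-01 -4.080e-01  1.275e-01]
 [-5.239e-01  5.356e-01 -6.623e-01 -5.746e-01]
 [ 8.000e-04  7.779e-01  6.284e-01  6.292e-01]
 [ 0.000e+00  0.000e+00  0.000e+00  1.000e+00]]
duct 0.73 [281.4, 189.6, 474.7, 327.8]
duct 0.42 [361.0, 227.5, 418.8, 271.0]
hatch_1 0.97 [292.0, 190.9, 348.1, 226.6]
hatch_1 0.9 [361.0, 224.4, 418.3, 271.6]
hatch_1 0.57 [327.4, 210.3, 382.3, 249.4]
hatch_1 0.57 [399.8, 246.3, 461.9, 300.1]
hatch_1_ribs 0.71 [289.5, 193.9, 345.8, 229.7]
0.4 [ 1.17644231e-01  9.93055799e-01 -1.17788338e-04 -3.90601129e-05] [-1.30640915 -0.93753988 -0.39862815] 0.0187
```

Run:
```python
import cv2
a=cv2.imread("pics/top1.png")[110:290,230:530]; b=cv2.imread("pics/side1.png")[150:350,230:530]
a=cv2.resize(a,(798,479),interpolation=cv2.INTER_CUBIC)
b=cv2.resize(b,(798,532),interpolation=cv2.INTER_CUBIC)
cv2.imwrite("pics/top1c.png",a); cv2.imwrite("pics/side1c.png",b)
```

```text
(no output)
```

View pics/top1c.png

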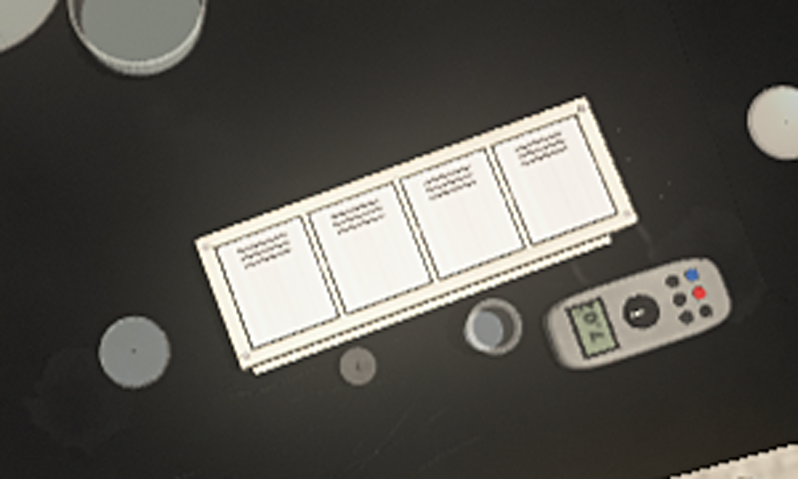

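View pics/side1c.png

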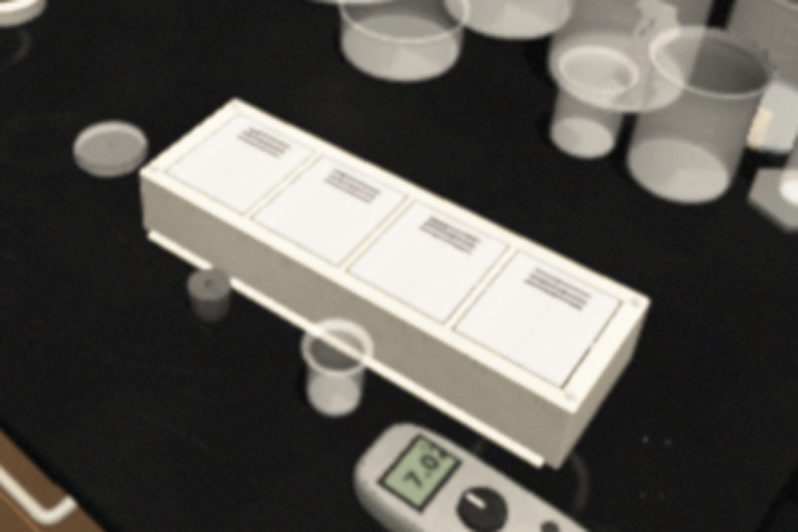

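The top picture shows the duct with its top corners at about crop pixels (196,240), (586,98), (636,220) and (245,370). All four hatches are shut, with the ribs on the far side, and the stopper, beaker and meter stand in front. The side picture agrees. Next I fit the duct pose to both.

```bash
cat > h.py <<'E'
import numpy as np
from scipy.spatial.transform import Rotation as R
P=np.load("duct.npy") if __import__("os").path.exists("duct.npy") else None
def w(x,y,z):
    c,s=np.cos(P[2]),np.sin(P[2]); return [P[0]+c*x-s*y,P[1]+s*x+c*y,z]
def down(yaw): # tool z down, tool y along duct y
    c,s=np.cos(yaw),np.sin(yaw)
    return R.from_matrix(np.array([[c,s,0],[s,-c,0],[0,0,-1]])).as_quat()
Y=[.129,.043,-.043,-.129]
E
python3 - <<'E'
from cell import robot
import numpy as np,h
from scipy.optimize import least_squares
cs=[(.0595,.1835),(.0595,-.1835),(-.0595,-.1835),(-.0595,.1835)]
obs={"top":[(196,240),(586,98),(636,220),(245,370)],"side":[(235,98),(648,300),(575,410),(143,175)]}
cam={n:robot.camera(n) for n in obs}; off={"top":(230,110),"side":(230,150)}
def proj(c,p):
    q=np.linalg.inv(np.array(c["extrinsics"]))@np.r_[p,1]; K=np.array(c["intrinsics"])
    v=K@np.array([q[0],-q[1],-q[2]]); return v[:2]/v[2]
def f(P):
    h.P=P; return np.concatenate([proj(cam[n],h.w(*c,.062))-(np.array(o)/2.66+off[n]) for n in obs for c,o in zip(cs,obs[n])])
r=least_squares(f,[.5,-.1,.3]); print(r.x,r.fun.round(1)); np.save("duct.npy",r.x); h.P=r.x
for yaw in(r.x[2],r.x[2]+np.pi):
  for i,y in enumerate(h.Y):
    print(i+1,np.round(h.w(.029,y,.1),3),np.round(robot.inverse_kinematics(h.w(.029,y,.1),h.down(yaw)),2))
E
```

```text
[ 0.50754065 -0.12884349  0.35739994] [-1.   0.5 -0.6 -0.6  0.8  0.5 -1.4  0.2  0.1  0.2  1.7 -0.2  0.6  1.2
 -1.3 -1.1]
1 [0.49  0.002 0.1  ] [-0.24  0.16  1.93 -0.    1.06  0.97]
2 [ 0.52  -0.078  0.1  ] [-0.38  0.23  1.84 -0.    1.07  0.84]
3 [ 0.55  -0.159  0.1  ] [-0.49  0.33  1.72 -0.    1.1   0.72]
4 [ 0.58 -0.24  0.1 ] [-0.58  0.43  1.57 -0.    1.14  0.63]
1 [0.49  0.002 0.1  ] [-0.24  0.16  1.93 -0.    1.06 -2.17]
2 [ 0.52  -0.078  0.1  ] [-0.38  0.23  1.84 -0.    1.07 -2.3 ]
3 [ 0.55  -0.159  0.1  ] [-0.49  0.33  1.72 -0.    1.1  -2.42]
4 [ 0.58 -0.24  0.1 ] [-0.58  0.43  1.57 -0.    1.14 -2.51]
```

Run:
```python
from cell import robot
import numpy as np,h
q=h.down(h.P[2])
robot.set_gripper(0.0)
robot.move_ptp(h.w(.029,h.Y[0],.16),q)
for i,y in enumerate(h.Y):
    robot.move_straight(h.w(.029,y,.075),q,rate=.2)
    robot.wait(.15); f0=robot.sense()["wrist_force"]
    hit=robot.move_straight(h.w(.029,y,.050),rate=.025,guard=8)
    s=robot.sense(); print(i+1,hit,s["position"],np.subtract(s["wrist_force"],f0).round(1),round(s["clock"],1))
    if not hit: break
    robot.move_straight(h.w(.029,y,.080),rate=.1)
```

```text
1 False [0.48953086 0.00218459 0.04990275] [-0.  -0.   0.7] 5.5
```

Run:
```python
from cell import robot
import cv2
p=robot.camera("side"); cv2.imwrite("pics/side2.png",cv2.resize(p["frame"][130:330,200:500],(798,532),interpolation=cv2.INTER_CUBIC))
```

```text
(no output)
```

View pics/side2.png

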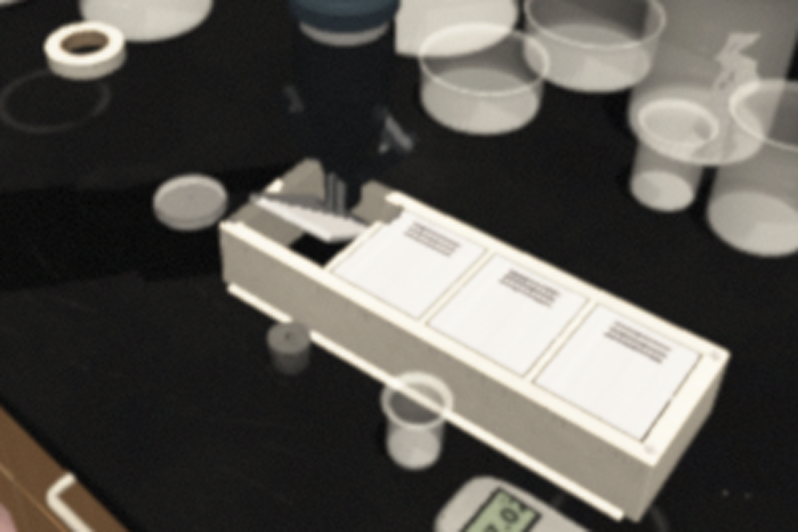

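Hatch 1, at about (310,215), has rocked: its near half is up and the far half is sinking under the fingertips. The other three are flush. I'll press it deeper, draw it back, then push the raised half upright from the near side.

Run:
```python
from cell import robot
import numpy as np,h,cv2
y=h.Y[0]
def go(x,z,rate,guard=None):
    hit=robot.move_straight(h.w(x,y,z),rate=rate,guard=guard); s=robot.sense()
    print(x,z,hit,np.round(s["position"],4),np.round(s["wrist_force"],1),round(s["clock"],1)); return hit
go(.029,.040,.03,20)
go(.020,.040,.03,20)
go(.030,.042,.1)
go(.034,.16,.15)
go(-.085,.16,.2)
go(-.085,.085,.15,15)
p=robot.camera("side"); cv2.imwrite("pics/side3.png",cv2.resize(p["frame"][130:330,200:500],(798,532),interpolation=cv2.INTER_CUBIC))
```

```text
0.029 0.04 False [0.4893 0.0022 0.0396] [ 0.6 -0.4  0.8] 6.0
0.02 0.04 False [ 0.4812 -0.0011  0.0401] [ 3.9  0.9 -0.6] 6.5
0.03 0.042 False [0.4901 0.0025 0.0418] [-0.2 -0.3 -0.1] 6.7
0.034 0.16 False [0.4934 0.004  0.159 ] [-0.7 -0.4 -1.5] 7.7
-0.085 0.16 False [ 0.3833 -0.0378  0.16  ] [0.1 0.2 0.2] 8.4
-0.085 0.085 False [ 0.3834 -0.0377  0.0853] [-0.7  0.1  0.5] 9.1
```

View pics/side3.png

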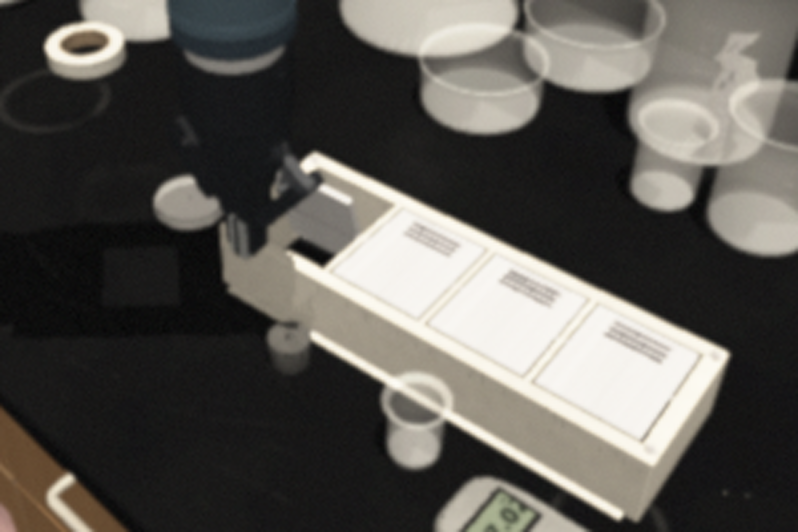

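The plate stands steep at about (330,215), beyond 60 degrees, and the fingertips are on its near side at (245,240). Now the level push.

Run:
```python
from cell import robot
import numpy as np,h,cv2
y=h.Y[0]
def go(x,z,rate,guard=None):
    hit=robot.move_straight(h.w(x,y,z),rate=rate,guard=guard); s=robot.sense()
    print(x,z,hit,(np.array(s["position"])-h.w(0,y,0))@[np.cos(h.P[2]),np.sin(h.P[2]),0],np.round(s["wrist_force"],1),round(s["clock"],1)); return hit
go(-.045,.085,.1,12)
go(-.010,.085,.03,12)
go(-.06,.085,.1)
go(-.085,.2,.15)
p=robot.camera("side"); cv2.imwrite("pics/side4.png",cv2.resize(p["frame"][130:330,200:500],(798,532),interpolation=cv2.INTER_CUBIC))
```

```text
-0.045 0.085 False -0.04509933805423517 [0.6 0.8 0.2] 9.7
-0.01 0.085 True -0.015685062736715934 [-0.2 -1.1  1.7] 10.6
-0.06 0.085 False -0.05954574594884287 [0.6 0.9 0.5] 11.2
-0.085 0.2 False -0.08519973766970748 [ 0.4  0.3 -0.9] 12.1
```

View pics/side4.png

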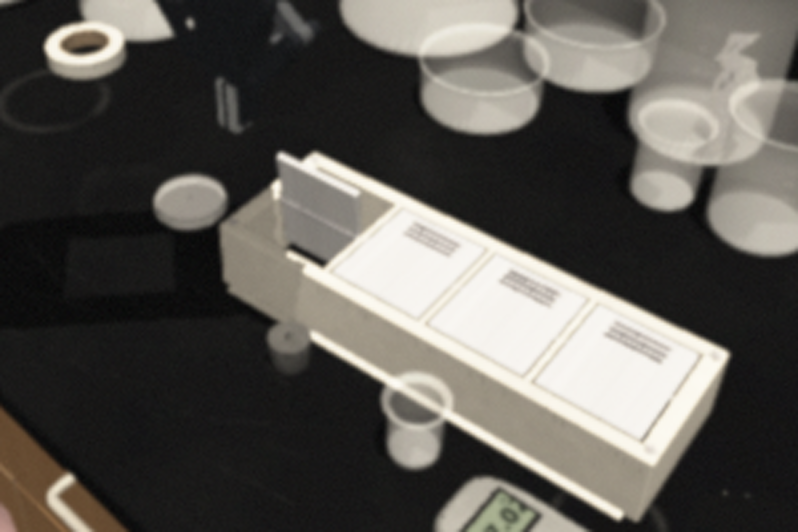

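The plate stands upright at about (318,205), the other three are flush, and the bystanders are where they were. The push stopped on contact at x = -15.7 mm, against about -16 mm predicted for the 1.5 rad stop.

```bash
python3 -c "
from cell import robot
robot.wait(.3); print(robot.sense()['dq']); robot.job_done()"
```

```text
[ 0.00160385 -0.00370805 -0.00219385  0.00033595  0.00063325  0.00059503]
the job is handed in; nothing more can be done
```

The unlocked hatch was the first from the left (hatch_1). It now stands upright, and I handed the job in at about 12.5 s of the 48 s allowed.

It was the first hatch I pressed, and it sank under the fingertips without reaching the 8 N guard, so I never touched the other three. I pressed its far half deeper, drew it back, then pushed the raised near half upright from the robot's side.

- **Angle:** the final push stopped on contact at x = -15.7 mm. I expected about -16 mm at the 1.5 rad stop. I did not measure the angle from the image.
- **Last picture:** it shows hatch_1 upright, the other three flush, and the stopper, beaker and petri dish where they were. Only a corner of the meter was in that crop, and that looked unmoved.
- **Arm:** it was clear of everything and nearly still at hand-in.

No check failed. The only oddity was a low force reading (0.7 N) just after hatch_1 gave way, so I confirmed by picture that it had rocked.

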